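# Lay the retaining bar and counter-hold its clamp bolt

## Robot

A 6-joint arm with a two-finger parallel gripper is mounted at the origin on a cart in front of the work surface, level with it; the furniture and walls round the work are solid. World frame = base frame: x ahead of the robot, y to its left, z up, the work surface at z = 0. Lengths are in m, angles in degrees, forces in N, time in s.
With the tool pointing down it reaches from about 0.3 to 0.75 m from the base axis. Payload 8.5 kg.
Tool frame: the origin (TCP) lies between the finger pads, 19 mm behind the fingertips; this is the grasp point; z points along the fingers, y is the line along which they close (so a half turn about z gives the same grasp; the last joint's range is limited). The gripper opens to 85 mm and grips with 20 to 120 N. Pads are 22 mm wide; open, the fingers measure 114 mm over their backs; the gripper's body (76 mm by 85 mm) begins 54 mm behind the grasp point. The pads swing forward as they close: fully open they stand 13 mm farther back than shut.
Start: joints at [54.872, 21.807, 74.336, -0, 83.858, -12.336], TCP at [0.213, 0.507, 0.25] pointing down, gripper open.
Joint ranges: [-178.18, 178.18], [-50.72, 133.34], [12.68, 142.11], [-81.47, 261.47], [9.98, 163.14], [-165.26, 165.26]. Speed limits (degrees/s): [136.94, 136.94, 180, 180, 180, 180].

## Interface

Orientations are given as a 3x3 rotation matrix whose columns are the frame's x, y, z axes.
In Python, from rig import monitor, optics, close_job, models gives the robot as it stands.
- The arm moves only by the tool step_arm, never from a script. Its arguments are lists of equal length, an entry for each row: "fingers": the closure, from -1 (fully open) to 1 (shut); "travel": the shift along the tool's x, y, z scaled (see below), a list of three; "twist": the turn about the tool's z scaled (see below). In form: {"fingers": [fingers, ...], "travel": [[tx, ty, tz], ...], "twist": [twist, ...]}. A call has 1 to 10 rows; each row shifts and turns the commanded pose from where the row before left it, along the tool's axes as they then stand; what a row does not reach is not made up. The controller multiplies each number of a shift by 100 mm and each number of a turn by pi rad. A row lasts 1/8 s, in which the tool goes at most 62.5 mm and 10.7 degrees, less where a joint would pass 70% of its speed; a pose out of reach is approached as far as the arm can. A call with a number of a shift or a turn outside -1 to 1 is refused whole. A call with a gripper value outside its range is refused whole. The fingers move at their own pace and stop on an object; "force" is the grip in N (left out, the last holds). Time passes only in rows, so rows that do not move let the fingers close. It gives the time, the measured TCP pose, the force, the opening and the grip force at its end, in the units of the state.
- monitor.observe(): the state, without advancing time (a new reading comes with each control period).
- optics.get_image(name): name is "side" or "top"; returns (picture, depth): 384x512x3 uint8, blue, green, red; 384x512 float32, m along the optical axis (not along the pixel's ray), 0 where there is no reading.
- optics.get_calibration(name): a dict with "vertical_fov" (degrees; the focal length in pixels is half the picture's height over the tangent of half this angle, whatever the lens; pixels are square), "cx", "cy" (the principal point, pixels), "distortion" ([k1, k2, p1, p2, k3] as OpenCV has them; the pictures are not rectified), "world_from_camera" (4x4, takes a point from camera to world coordinates). Camera axes: x right, y up, looking along -z (the intrinsics and any distortion apply to the point x, -y, -z); pixel columns grow to the right and rows downward; lengths in m; the calibration is good to about 2 mm. A picture is of the moment at which its call begins. get_calibration takes no time and is no camera call.
- close_job(): hands the job in; it is judged then, once.
Trained networks look in the newest picture that a camera, given by its name, has taken for a name from the list of things; names that differ only in an ending like _2 or _b are one class to them, and where a whole thing is asked for, a point or a joint stands for the part that bears it (a point fixed in the world has none). Each returns a list of dicts, best first, with "confidence" (0 to 1); they miss things now and then, are a little off and sometimes report something else, mostly with a low value. They report only what shows in the picture. A call takes as long as a camera call.
- models.trace(camera, query): "mask" (384x512 bool, what is visible of it) and "point" ([column, row] in pixels, amid what is visible of it).
- models.landmark_of(camera, query): "point" ([column, row] in pixels: a listed point, or the origin of a listed thing).
The state is a dict: "time_s": time; "q": joint angles; "qvel": joint speeds; "joint_efforts": joint torques, N m; "position": TCP position; "tool_rot": TCP orientation; "ft_force": force on the tool from outside, world axes, zero at the start; "wrist_torque": the same for the moment, N m; "grip_width": finger opening in m; "gripper_force": force on a finger pad.
Only numpy, scipy, OpenCV 4.12 (cv2) and the standard library are available. Lean on these libraries where they do the work, as an engineer would, in place of code of your own. Each camera call takes 0.05 s, during which the arm holds its last target. There are 200 camera calls.

## Task

Lay the loose retaining bar across the two supports of the holding fixture, over the carburettor, grip lug up, centred and seated flat on both seats, and let go of it. The powered spindle at the front is already turning the clamp nut slowly, but the bolt just spins round with it: so reach down into the narrow gap behind the upright bracket, grasp the bolt's hidden hexagon head and hold it from turning until the nut has run fully home and its washer clamps the bar. Finish still gripping the bolt head so that it does not turn: do not let go.

Things in the scene. Friction and masses are not known exactly. Their poses are not given: they have to be found in the camera images.
- retaining_bar: Loose aluminium bar, 270 long (its y) x 25 wide (x) x 14 thick, 0.3 to 0.5 kg, with a grip lug on top in the middle: 20 wide (x) x 38 long (y), z = 14 to 44. Origin: centre of the underside, z up. Starts flat on the bench, lug up, right of the fixture. Its two ends are alike. Laid in place, its origin is at x = -4 to 0, y = 0, z = 60 of the fixture frame, its y along the fixture's y.
- fixture: Grey holding fixture, fixed. Frame of all (x, y, z) mm below: origin on the bench under the bar place, x away from the robot, y left, z up (yaw to 15 degrees). Base plate 8 thick, x -62 to 75, y -165 to 150. Two supports carry the bar, left at y 105, right at y -105; a carburettor is fixed between, top just under z 60. The powered spindle in front of the right one reaches to x -190. Top: z 82.
- left_slot (a point): (-2, 105, 60): middle of the seat of the left support, a steel saddle, y 94 to 116. Open-topped slot for the bar from x -16.5 to 12.5 (29 wide), seat at z 60; the walls flare outwards from z 74 to z 82, their top.
- right_slot (a point): (-2, -105, 60): middle of the right-hand slot. Seat ledge at z 60, y -125 to -85. Back wall: the upright bracket, x 12.5 to 22.5, y -143 to -67. It flares back from z 74 to 82, its top. Front wall: a round clamp washer, 52 diameter, on the bolt's axis, top z 72, its face at x -16.5 while open, -12.2 when home, its rim bevelled 4.5.
- clamp_bolt: Bolt through the bracket, axis along the fixture's x. Origin: centre of its hexagon head, behind the bracket. Left alone it spins with the nut at 4 rad/s, so its y and z turn. To hold it takes 0.06 N m while the nut runs, 0.2 N m once the nut is home (a squeeze of 25 N or more will do); squeezed, its flats swing into line with the finger pads. The spindle never stops driving.
- bolt_head (a point): (44.5, -105, 46): fixed point at the centre of the bolt head. Head 19 across flats, 22 across corners, 13 thick (x 38 to 51), on an 18 diameter sleeve. It stands in a gap 44 wide, x 22.5 (bracket, top z 82) to 66.5 (rear flange, top z 66), floor z 8, free from y -165 to -45. Fingers come from above and close along the fixture's y.
- clamp_nut (a joint): Travel of nut and clamp washer in m: 0 = open, 0.0043 = fully home on the bar. It grows only while the bolt head is held still and the nut turns on it: about 5 s from open to home. It does not go back. Once it is home, the bar no longer fits in.

How it is judged:
By the outcome, as a careful person would: the job done as asked, in the order asked, and still so for the second after the job is handed in, while the arm keeps its last pose, push and grip.
It also fails if it takes over 56 s, if anything falls off the work surface, if the arm or the gripper's body presses on something with over 40 N, if the wrist force passes 120 N, or if a joint passes its speed limit or range.

## Working session

There is one attempt and no reset: what is moved stays moved. The work goes in short steps, Python scripts to look and compute and a tool call to move; the robot and the scene stay as the last step left them, time stands still between calls to the robot, and variables do not carry over. Pictures are saved under pics/ and viewed, at most 10 in all, crops included, and the job is handed in when it is done.

Besides the shell and the picture viewer there is one more tool, called after "Emit:" by a JSON object that holds its "name" and its "arguments", one argument or row to a line. step_arm: Moves the arm, as the interface text tells. Its arguments: {"type":"object","properties":{"fingers":{"type":"array","items":{"type":"number"}},"travel":{"type":"array","items":{"type":"array","items":{"type":"number"}}},"twist":{"type":"array","items":{"type":"number"}},"force":{"type":"number"}},"required":["fingers","travel","twist"]}

```bash
mkdir -p pics; ls; cat > h.py <<'E'
import numpy as np, cv2
from rig import monitor, optics, close_job, models
def K(n):
    c=optics.get_calibration(n); f=192/np.tan(np.radians(c["vertical_fov"])/2)
    return np.array([[f,0,c["cx"]],[0,f,c["cy"]],[0,0,1]]),np.array(c["distortion"],float),np.array(c["world_from_camera"])
def rays(n,px):
    k,d,T=K(n); u=cv2.undistortPoints(np.array(px,float).reshape(-1,1,2),k,d).reshape(-1,2)
    v=np.c_[u[:,0],-u[:,1],-np.ones(len(u))]
    return T[:3,3],v@T[:3,:3].T   # scaled: depth*v
def world(n,px,depth):
    o,v=rays(n,px); return o+v*np.asarray(depth).reshape(-1,1)
def tri(n1,p1,n2,p2):
    o1,v1=rays(n1,[p1]);o2,v2=rays(n2,[p2]);A=np.c_[v1[0],-v2[0]]
    s=np.linalg.lstsq(A,o2-o1,rcond=None)[0];a=o1+s[0]*v1[0];b=o2+s[1]*v2[0]
    return (a+b)/2,np.linalg.norm(a-b)
def proj(n,P):
    k,d,T=K(n); P=np.atleast_2d(P); c=(P-T[:3,3])@T[:3,:3]; c=c*[1,-1,-1]
    return cv2.projectPoints(c,np.zeros(3),np.zeros(3),k,d)[0].reshape(-1,2)
E
python3 - <<'E'
from h import *
ims={}
for n in("top","side"):
    im,d=optics.get_image(n); ims[n]=(im,d); cv2.imwrite(f"pics/{n}0.png",im)
    np.save(f"{n}d.npy",d)
    print(n,K(n)[2][:3,3].round(3))
    for q in("retaining_bar","fixture","left_slot","right_slot","clamp_bolt","bolt_head"):
        for r in models.landmark_of(n,q)[:2]:
            p=np.array(r["point"]);z=d[int(p[1]),int(p[0])]
            print(n,q,round(r["confidence"],2),p.round(1),world(n,[p],[z]).round(4) if z else None)
print(monitor.observe())
E
```

```text
pics
top [ 0.397 -0.05   1.383]
top retaining_bar 0.88 [330.2 218.7] [[ 0.4718 -0.2894  0.0474]]
top retaining_bar 0.51 [213.7 199.5] [[0.5248 0.0359 0.0538]]
top fixture 0.76 [181.1 203.3] [[0.514  0.1262 0.0545]]
top left_slot 0.95 [138.5 203.4] [[0.5129 0.2426 0.0621]]
top clamp_bolt 0.49 [213.6 183.7] [[0.5692 0.0366 0.0535]]
top bolt_head 0.69 [215.5 180.4] [[0.5778 0.031  0.0589]]
side [0.53  0.766 0.773]
side fixture 0.7 [262.3 268.1] [[0.5124 0.1551 0.0267]]
side left_slot 0.17 [254.8 221.1] [[0.5285 0.0161 0.0573]]
side right_slot 0.61 [254.  221.8] [[0.5308 0.0173 0.0559]]
side clamp_bolt 0.41 [239.8 228.1] [[0.5694 0.0371 0.0524]]
{'time_s': 0.7, 'q': array([ 5.48732809e+01,  2.18068174e+01,  7.43359873e+01,  1.35490532e-03,
        8.38583138e+01, -1.23349827e+01]), 'qvel': array([-0.0135137 ,  0.00204161,  0.00262191,  0.03101098, -0.0084347 ,
       -0.06338638]), 'joint_efforts': array([-2.28375888e-03, -4.48252809e+01, -2.31431597e+01, -3.22467176e-04,
        6.09119943e-04,  1.57806124e-05]), 'position': array([0.21303836, 0.50704289, 0.25001938]), 'tool_rot': array([[-9.21918052e-01,  3.87384957e-01, -3.04619583e-05],
       [ 3.87384958e-01,  9.21918052e-01, -2.43738850e-06],
       [ 2.71392216e-05, -1.40475769e-05, -1.00000000e+00]]), 'ft_force': array([0.23987243, 0.17439153, 0.27930346]), 'wrist_torque': array([ 0.02056085, -0.00625117, -0.0118105 ]), 'gripper_force': 0.0, 'grip_width': 0.08565465551567888}
```

```bash
python3 - <<'E'
import cv2
a=cv2.imread("pics/top0.png");b=cv2.imread("pics/side0.png")
cv2.imwrite("pics/topc.png",cv2.resize(a[130:290,90:390],None,fx=2.66,fy=2.66,interpolation=cv2.INTER_CUBIC))
cv2.imwrite("pics/sidec.png",cv2.resize(b[140:360,110:400],None,fx=2.7,fy=2.7,interpolation=cv2.INTER_CUBIC))
E
```

```text
(no output)
```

View pics/topc.png

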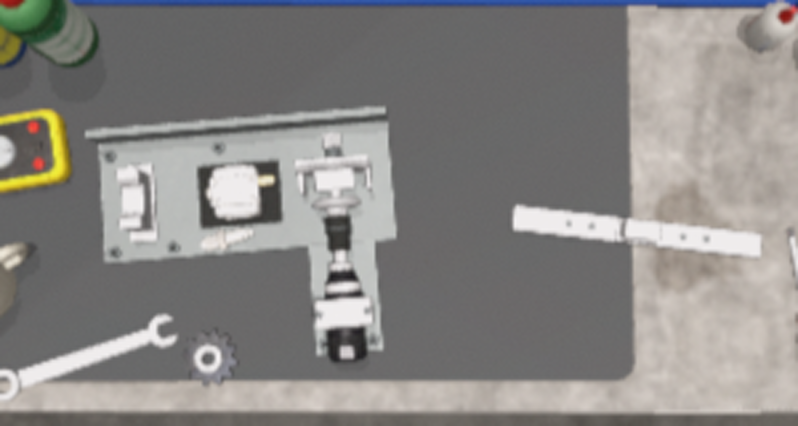

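View pics/sidec.png

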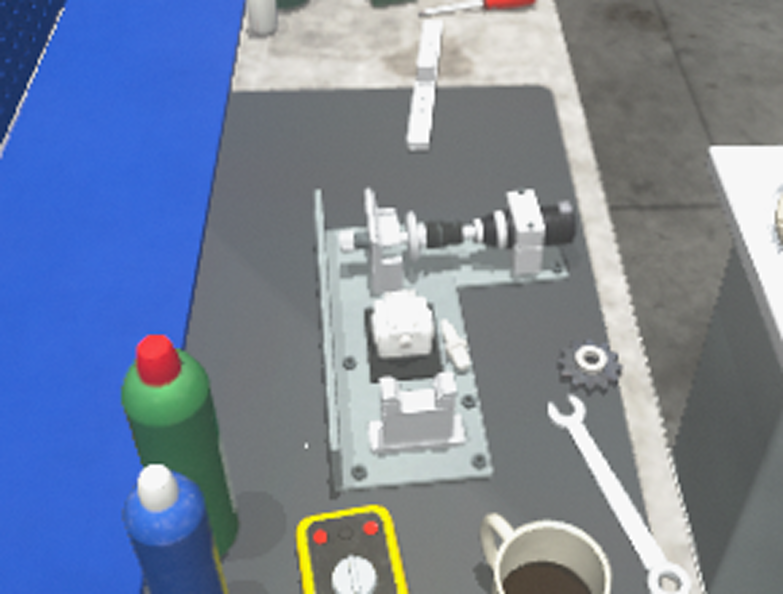

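The top picture shows the fixture (crop 90–395, 105–360) with its bracket at about (333,175), the flange along the rear, and the bar right of it, its lug at (640,232). The side view agrees: bracket at (380,230), bolt head at (347,237). Next I fit the poses from depth.

```bash
cat > cloud.py <<'E'
from h import *
def cloud(n,d=None):
    if d is None: d=optics.get_image(n)[1]
    r,c=np.nonzero(d>0); return world(n,np.c_[c,r],d[r,c])
E
python3 - <<'E'
from cloud import *
for n in("top","side"):
    P=cloud(n,np.load(n+"d.npy"))
    b=P[(abs(P[:,0]-.47)<.08)&(abs(P[:,1]+.29)<.17)&(P[:,2]>-.03)&(P[:,2]<.08)]
    print(n,"bench z",np.median(b[b[:,2]<.006,2]))
    bar=b[(b[:,2]>.009)&(b[:,2]<.022)]; lug=b[b[:,2]>.035]
    for s,q in(("bar",bar),("lug",lug)):
        if len(q)<5: print(s,len(q));continue
        (cx,cy),(w,h),a=cv2.minAreaRect((q[:,:2]*1000).astype(np.float32)); ev=np.linalg.svd(q[:,:2]-q[:,:2].mean(0))[2][0]
        print(s,len(q),"rect",cx,cy,w,h,a,"z",np.median(q[:,2]),"yaw",np.degrees(np.arctan(-ev[0]/ev[1])))
    th=np.radians(4.4);R=np.array([[np.cos(th),-np.sin(th)],[np.sin(th),np.cos(th)]])
    o=np.array([.5129,.2426])-R@[-.002,.105]; f=np.c_[(P[:,:2]-o)@R,P[:,2]]*1000
    def S(a,b,c,d,e,g): return f[(f[:,0]>a)&(f[:,0]<b)&(f[:,1]>c)&(f[:,1]<d)&(f[:,2]>e)&(f[:,2]<g)]
    print("o",o)
    fl=S(50,95,-200,200,55,75)
    if len(fl)>9:
        p=np.polyfit(fl[:,1],fl[:,0],1);print("flange",len(fl),"slope deg",np.degrees(np.arctan(p[0])),"x@0",p[1],"z",np.median(fl[:,2]),"y",np.percentile(fl[:,1],[0,2,98,100]))
    br=S(0,45,-160,-50,76,90);print("bracket top",len(br),br.mean(0) if len(br) else 0,np.percentile(br,[2,98],axis=0) if len(br) else 0)
    sd=S(-60,60,70,140,70,90);print("saddle top",len(sd),sd.mean(0) if len(sd) else 0,np.percentile(sd,[2,98],axis=0) if len(sd) else 0)
    ss=S(-12,10,85,125,50,68);print("saddle seat",len(ss),ss.mean(0) if len(ss) else 0,np.percentile(ss,[2,98],axis=0) if len(ss) else 0)
    pl=S(-90,100,-200,200,4,13);print("plate",len(pl),np.percentile(pl,[1,99],axis=0))
    hd=S(30,58,-130,-80,40,64);print("head",len(hd),hd.mean(0) if len(hd) else 0,np.percentile(hd,[2,98],axis=0) if len(hd) else 0)
E
```

```text
top bench z -0.002254669173596291
bar 638 rect 453.29791259765625 -281.8868408203125 279.0326843261719 101.97607421875 78.70623779296875 z 0.014180193134164076 yaw -6.62887488532535
lug 98 rect 481.0707092285156 -293.3822937011719 38.14631271362305 20.198881149291992 85.7288589477539 z 0.04268782761103174 yaw -4.057870926171383
o [0.5229496 0.1380629]
flange 373 slope deg -0.39067612638096755 x@0 67.85449661138016 z 64.68401944997981 y [-164.51404522 -158.67138456  141.13711941  146.61677598]
bracket top 91 [  16.79420454 -107.74334058   80.75423332] [[  12.31704965 -144.28940043   76.24476673]
 [  21.2485725   -70.92399248   85.58486569]]
saddle top 103 [ -4.20722817 102.10017084  79.10255423] [[-35.02812171  91.77050278  71.06063674]
 [ 25.10863363 112.39677171  85.71973472]]
saddle seat 73 [ -1.37723504 101.94215644  58.82233102] [[-11.92907169  91.93217307  50.5347735 ]
 [  9.82420508 112.72392145  63.23301541]]
plate 3206 [[ -86.37370472 -177.96172942    4.08874965]
 [  87.84019511  181.34404234   12.79298916]]
head 45 [  40.4456786  -106.51947332   53.12835036] [[  31.61290293 
[... 556 characters left out ...]
00222995  148.92050175]
bracket top 68 [  16.4171213  -104.24676471   80.59315462] [[  11.80670945 -144.59022173   76.38846554]
 [  20.64093945  -69.6466362    83.72553269]]
saddle top 146 [ -5.1859589  104.62922729  78.24746724] [[-34.85866839  91.19734904  70.83255673]
 [ 24.98839855 113.89093056  82.81179786]]
saddle seat 89 [ -1.55166855 104.4931938   58.09187436] [[-11.61879017  92.45859911  50.81818102]
 [  8.4569667  114.06425231  61.35100291]]
plate 2905 [[ -85.04456083 -160.01065669    4.26493174]
 [  63.50264385  146.41189245   12.70749086]]
head 53 [  40.29530297 -103.66089721   51.52507442] [[  30.14542156 -115.89800405   43.04945786]
 [  49.15318886  -97.88791773   57.23147186]]
```

```bash
python3 - <<'E'
from cloud import *
th=np.radians(4.75);R=np.array([[np.cos(th),-np.sin(th)],[np.sin(th),np.cos(th)]])
o=np.array([.5129,.2426])-R@[-.002,.105+.0026]; print("o",o)
for n in("top","side"):
    P=cloud(n,np.load(n+"d.npy")); f=np.c_[(P[:,:2]-o)@R,P[:,2]]*1000
    def prof(y0,y1,z0,xs):
        q=f[(f[:,1]>y0)&(f[:,1]<y1)&(f[:,2]>z0)]
        return [(int(x),int(np.median(q[(abs(q[:,0]-x)<1.5),2])) if (abs(q[:,0]-x)<1.5).any() else None) for x in xs]
    print(n,"saddle",prof(97,113,30,range(-42,34,3)))
    print(n,"bracket",prof(-122,-88,30,range(-26,34,2)))
    fl=f[(f[:,0]>50)&(f[:,0]<95)&(f[:,1]>-150)&(f[:,1]<140)&(f[:,2]>62)&(f[:,2]<75)]
    p=np.polyfit(fl[:,1],fl[:,0],1);print("flange top",len(fl),np.degrees(np.arctan(p[0])),p[1],np.percentile(fl[:,0],[2,98]))
    br=f[(f[:,0]>0)&(f[:,0]<45)&(f[:,1]>-160)&(f[:,1]<-50)&(f[:,2]>76)&(f[:,2]<90)];print("br y",np.percentile(br[:,1],[2,98]),np.percentile(br[:,0],[2,98]))
    q=f[(f[:,2]>4)&(f[:,2]<11)]
    for y0 in(-150,-50,40,130):
        s=q[(abs(q[:,1]-y0)<12)&(abs(q[:,0])<100)];print("plate x at",y0,np.percentile(s[:,0],[1,99]).round(1))
    s=q[abs(q[:,0]+40)<10];s=s[abs(s[:,1])<190];print("plate y",np.percentile(s[:,1],[.5,99.5]).round(1))
    cor=[(-16.5,94),(-16.5,116),(12.5,94),(12.5,116)]
    W=lambda L:np.c_[np.array(L)[:,:2]/1000@R.T+o,np.array(L)[:,2]/1000]
    im=cv2.imread(f"pics/{n}0.png")
    S=4;x0,y0=(125,160) if n=="top" else (205,190)
    c=cv2.resize(im[y0:y0+125 if n=="side" else y0+75,x0:x0+120],None,fx=S,fy=S,interpolation=cv2.INTER_CUBIC)
    for L in([(12.5,-143,74),(12.5,-67,74)],[(22.5,-143,82),(22.5,-67,82)],[(66.5,-165,66),(66.5,150,66)],[(-16.5,94,74),(-16.5,116,74)],[(12.5,94,74),(12.5,116,74)],[(-62,150,8),(75,150,8)],[(38,-105,56),(51,-105,56)],[(-62,150,8),(-62,-80,8)]):
        p=(proj(n,W(L))-[x0,y0]+.5)*S
        cv2.line(c,*[tuple(map(int,v)) for v in p],(0,0,255),1)
    cv2.imwrite(f"pics/ov_{n}.png",c)
a=cv2.imread("pics/ov_top.png");b=cv2.imread("pics/ov_side.png")
h=np.zeros((500,480,3),np.uint8);h[:a.shape[0]]=a
m=np.hstack([h,b]);cv2.imwrite("pics/ov.png",cv2.resize(m,(800,int(m.shape[0]*800/m.shape[1]))))
E
```

```text
o [0.52380329 0.13553517]
top saddle [(-42, None), (-39, None), (-36, 71), (-33, 78), (-30, 81), (-27, 79), (-24, 82), (-21, 75), (-18, 59), (-15, 57), (-12, 57), (-9, 58), (-6, 60), (-3, 59), (0, 58), (3, 59), (6, 58), (9, 62), (12, 76), (15, 80), (18, 83), (21, 82), (24, 78), (27, 75), (30, None), (33, None)]
top bracket [(-26, 70), (-24, 69), (-22, 68), (-20, 63), (-18, 59), (-16, 44), (-14, 49), (-12, 48), (-10, 57), (-8, 58), (-6, 59), (-4, 60), (-2, 60), (0, 59), (2, 58), (4, 59), (6, 59), (8, 60), (10, 69), (12, 76), (14, 80), (16, 83), (18, 81), (20, 78), (22, None), (24, 53), (26, 53), (28, 52), (30, 52), (32, 53)]
flange top 273 -0.05522924430689343 67.52865200425632 [63.61626921 71.63036839]
br y [-141.78929688  -68.44903876] [10.98969205 19.98288678]
plate x at -150 [-97.1  64.2]
plate x at -50 [-79.4  70.2]
plate x at 40 [-90.2  89.1]
plate x at 130 [-70.7  79.9]
plate y [-174.1  166.3]
side saddle [(-42, None), (-39, None), (-36, 79), (-33, 81), (-30, 81), (-27, 81), (-24, 78), (-21, 73), (-18, 59), (-15, 59), (-12, 58), (-9, 59), (-6, 59), (-3, 59), (0, 58), (3, 58), (6, 58), (9, 60), (12, 76), (15, 79), (18, 80), (21, 81), (24, 79), (27, None), (30, None), (33, None)]
side bracket [(-26, 68), (-24, 69), (-22, 67), (-20, 54), (-18, 49), (-16, 47), (-14, 47), (-12, 58), (-10, 59), (-8, 59), (-6, 59), (-4, 59), (-2, 60), (0, 59), (2, 60), (4, 59), (6, 59), (8, 60), (10, 75), (12, 79), (14, 80), (16, 82), (18, 80), (20, 54), (22, 51), (24, 51), (26, 52), (28, 50), (30, 52), (32, 50)]
flange top 286 0.08528763265564528 67.37829224963782 [63.6534319 71.2063184]
br y [-142.11840592  -67.14752707] [10.51911231 19.26847698]
plate x at -150 [-20.8  61.6]
plate x at -50 [-64.4  61.8]
plate x at 40 [-64.   63.1]
plate x at 130 [-61.4  62.2]
plate y [-130.4  149.5]
```

View pics/ov.png

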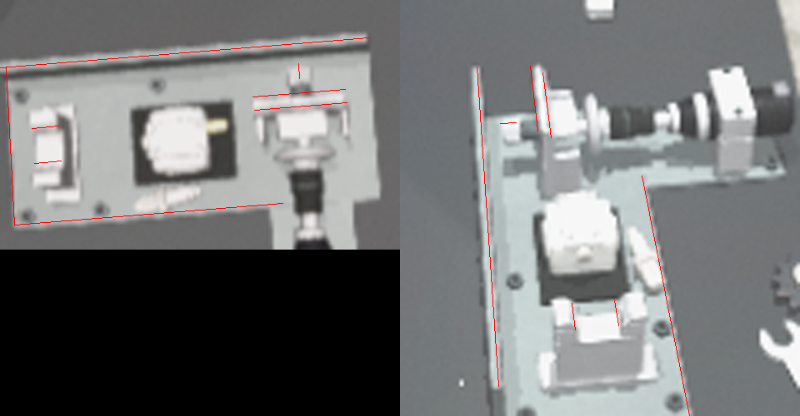

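Emit:
{"name": "step_arm", "arguments": {
  "fingers": [-1,-1,-1,-1,-1,-1,-1],
  "travel": [
    [0,0,0],
    [0,0,0],
    [0,0,0],
    [0,0,0],
    [0,0,0],
    [0,0,0],
    [0,0,0]
  ],
  "twist": [0.0587,0.0587,0.0587,0.0587,0.0587,0.0587,0.0587],
  "force": 60
}}

```text
time_s: 1.58
position: [0.2131, 0.507, 0.25]
tool_rot: [[0.124, 0.992, 0.0], [0.992, -0.124, -0.0], [-0.0, 0.0, -1.0]]
ft_force: [-0.7, 0.0, -0.4]
grip_width: 0.0853
gripper_force: 0.0
```

Emit:
{"name": "step_arm", "arguments": {
  "fingers": [-1,-1,-1,-1,-1,-1,-1,-1],
  "travel": [
    [-0.508,0.239,0],
    [-0.508,0.239,0],
    [-0.508,0.239,0],
    [-0.508,0.239,0],
    [-0.508,0.239,0],
    [-0.508,0.239,0],
    [-0.508,0.239,0],
    [-0.508,0.239,0]
  ],
  "twist": [0,0,0,0,0,0,0,0]
}}

```text
time_s: 2.58
position: [0.3554, 0.0792, 0.2503]
tool_rot: [[0.118, 0.993, 0.001], [0.993, -0.118, -0.0], [0.0, 0.001, -1.0]]
ft_force: [1.4, -0.0, -0.0]
grip_width: 0.0854
gripper_force: 0.0
```

Emit:
{"name": "step_arm", "arguments": {
  "fingers": [-1,-1,-1,-1,-1,-1,-1,-1,-1,-1],
  "travel": [
    [-0.508,0.239,0],
    [-0.508,0.239,0],
    [-0.508,0.239,0],
    [-0.508,0.239,0],
    [-0.508,0.239,0],
    [-0.508,0.239,0],
    [-0.508,0.239,0],
    [0,0,0.5],
    [0,0,0.5],
    [0,0,0]
  ],
  "twist": [0,0,0,0,0,0,0,0,0,0]
}}

```text
time_s: 3.82
position: [0.4783, -0.2909, 0.1474]
tool_rot: [[0.118, 0.993, -0.005], [0.993, -0.118, 0.005], [0.004, -0.006, -1.0]]
ft_force: [0.1, -0.2, 1.5]
grip_width: 0.0848
gripper_force: 0.0
```

```bash
python3 - <<'E'
from cloud import *
print({k:np.round(v,4) for k,v in monitor.observe().items() if k in("position","time_s","q")})
for n in("top","side"):
    im,d=optics.get_image(n)
    if n=="side": cv2.imwrite("pics/side1.png",cv2.resize(im[60:240,180:400],None,fx=3,fy=3))
    P=cloud(n,d)
    b=P[(abs(P[:,0]-.48)<.06)&(abs(P[:,1]+.29)<.15)]
    q=b[(b[:,2]>.010)&(b[:,2]<.018)]
    print(n,len(q),cv2.minAreaRect((q[:,:2]*1000).astype(np.float32)))
    q=b[(b[:,2]>.034)&(b[:,2]<.055)]
    if len(q)>5: print(n,"lug",len(q),cv2.minAreaRect((q[:,:2]*1000).astype(np.float32)))
E
```

```text
{'time_s': np.float64(3.825), 'q': array([-4.34234e+01,  2.83029e+01,  8.17011e+01, -2.00000e-04,
        7.04051e+01, -3.66562e+01]), 'position': array([ 0.4783, -0.2909,  0.1474])}
top 206 ((490.8876953125, -204.87173461914062), (92.86831665039062, 25.23155975341797), 83.1519775390625)
top lug 19 ((481.3289794921875, -290.1402282714844), (18.429807662963867, 11.010641098022461), 15.919632911682129)
side 216 ((480.8194885253906, -287.2012939453125), (256.6192321777344, 24.83289909362793), 83.379150390625)
side lug 47 ((480.8769226074219, -291.91156005859375), (38.53424835205078, 17.01210594177246), 87.41578674316406)
```

View pics/side1.png

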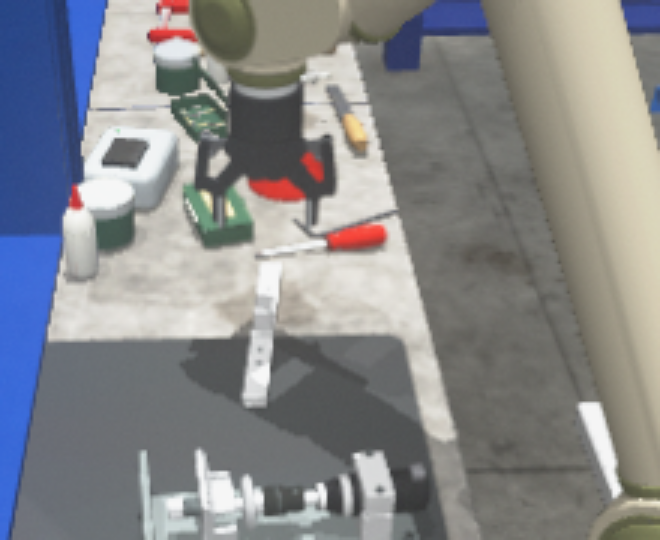

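The gripper straddles the lug (bar at (265,320), fingers at (220,215) and (312,215)). Descend and grip.

Emit:
{"name": "step_arm", "arguments": {
  "fingers": [-1,-1,-1,-1,-1,-1],
  "travel": [
    [0,0,0.3],
    [0,0,0.3],
    [0,0,0.3],
    [0,0,0.22],
    [0,0,0],
    [0,0,0]
  ],
  "twist": [0,0,0,0,0,0]
}}

```text
time_s: 4.68
position: [0.4804, -0.2926, 0.0402]
tool_rot: [[0.117, 0.993, 0.003], [0.993, -0.117, -0.003], [-0.002, 0.003, -1.0]]
ft_force: [0.1, -0.2, -0.0]
grip_width: 0.0856
gripper_force: 0.0
```

Emit:
{"name": "step_arm", "arguments": {
  "fingers": [1,1,1,1,1,1,1,1],
  "travel": [
    [0,0,0],
    [0,0,0],
    [0,0,0],
    [0,0,0],
    [0,0,0],
    [0,0,0],
    [0,0,0],
    [0,0,0]
  ],
  "twist": [0,0,0,0,0,0,0,0]
}}

```text
time_s: 5.68
position: [0.4794, -0.2919, 0.0383]
tool_rot: [[0.118, 0.993, 0.0], [0.993, -0.118, -0.0], [-0.0, 0.0, -1.0]]
ft_force: [-1.8, 0.9, 5.2]
grip_width: 0.0186
gripper_force: 59.1
```

Emit:
{"name": "step_arm", "arguments": {
  "fingers": [1,1,1,1,1,1,1,1],
  "travel": [
    [0,0,-0.1],
    [0,0,-0.3],
    [0,0,-0.4],
    [0,0,-0.5],
    [0,0,-0.4],
    [0,0,0],
    [0,0,0],
    [0,0,0]
  ],
  "twist": [0,0,0,0,0,-0.0319,-0.032,0]
}}

```text
time_s: 6.68
position: [0.4793, -0.2916, 0.2079]
tool_rot: [[-0.082, 0.997, -0.0], [0.997, 0.082, 0.001], [0.001, -0.0, -1.0]]
ft_force: [-0.5, 0.7, -4.1]
grip_width: 0.0187
gripper_force: 59.2
```

Emit:
{"name": "step_arm", "arguments": {
  "fingers": [1,1,1,1,1,1,1,1,1,1],
  "travel": [
    [0.3,0.053,0],
    [0.528,0.092,0],
    [0.528,0.092,0],
    [0.528,0.092,0],
    [0.528,0.092,0],
    [0.528,0.092,0],
    [0.528,0.092,0],
    [0.528,0.092,0],
    [0.225,0.042,0],
    [0,0,0]
  ],
  "twist": [0,0,0,0,0,0,0,0,0,0]
}}

```text
time_s: 7.92
position: [0.5178, 0.1363, 0.2078]
tool_rot: [[-0.083, 0.997, -0.001], [0.997, 0.083, 0.0], [0.0, -0.001, -1.0]]
ft_force: [0.7, -0.1, -4.3]
grip_width: 0.0189
gripper_force: 59.2
```

Emit:
{"name": "step_arm", "arguments": {
  "fingers": [1,1,1,1],
  "travel": [
    [0,0,0.35],
    [0,0,0.35],
    [0,0,0],
    [0,0,0]
  ],
  "twist": [0,0,0,0]
}}

```text
time_s: 8.43
position: [0.5189, 0.1344, 0.1393]
tool_rot: [[-0.082, 0.997, 0.002], [0.997, 0.082, -0.0], [-0.0, 0.002, -1.0]]
ft_force: [0.3, 0.7, -2.8]
grip_width: 0.0193
gripper_force: 59.5
```

```bash
cat > look.py <<'E'
from cloud import *
import sys
th=np.radians(4.75);R=np.array([[np.cos(th),-np.sin(th)],[np.sin(th),np.cos(th)]]); o=np.array([.52121,.13532])
z0,z1=map(float,sys.argv[1:3])
s=monitor.observe();print(s["time_s"],s["position"].round(4),s["ft_force"].round(1))
t=np.array(s["position"][:2]);print("tcp in fixture",((t-o)@R*1000).round(1))
crops=[]
for n in("top","side"):
    im,d=optics.get_image(n);P=cloud(n,d);f=np.c_[(P[:,:2]-o)@R,P[:,2]]*1000
    q=f[(abs(f[:,0]+2)<25)&(abs(f[:,1])<150)&(f[:,2]>z0)&(f[:,2]<z1)]
    for a,b in((-140,-119),(-119,-92),(-92,-40),(40,92),(92,119),(119,140)):
        w=q[(q[:,1]>a)&(q[:,1]<b)]
        if len(w)>8: 
            i=np.percentile(w[:,0],[3,97]);print(n,a,b,len(w),"x",i.round(1),"mid",i.mean().round(1),"z",np.median(w[:,2]).round(1))
    if len(q)>8: print(n,"y ext",np.percentile(q[:,1],[.5,99.5]).round(1))
    x0,y0,w,h=(115,150,140,100) if n=="top" else (195,170,150,150)
    crops.append(cv2.resize(im[y0:y0+h,x0:x0+w],None,fx=560/h*.95,fy=560/h*.95,interpolation=cv2.INTER_CUBIC))
m=np.hstack(crops);cv2.imwrite(sys.argv[3],cv2.resize(m,None,fx=800/m.shape[1],fy=800/m.shape[1],interpolation=cv2.INTER_AREA))
E
python3 look.py 115 150 pics/l1.png
```

```text
8.425 [0.5189 0.1344 0.1393] [ 0.3  0.7 -2.8]
tcp in fixture [-2.4 -0.7]
top -119 -92 15 x [-9.3  9.8] mid 0.2 z 116.0
top -92 -40 38 x [-12.1   9.9] mid -1.1 z 116.1
top y ext [-124.6  -36.4]
side 40 92 165 x [-12.9  10.2] mid -1.4 z 116.6
side 92 119 102 x [-13.1   9.6] mid -1.7 z 116.7
side 119 140 60 x [-12.6   9.8] mid -1.4 z 116.8
side y ext [-22.5 133.1]
```

View pics/l1.png

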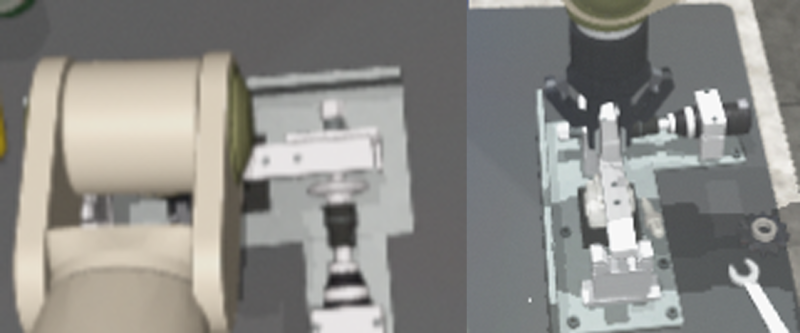

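Side view: the bar (at (610,170) in the composite) is over both slots, aligned with the fixture, mid x ≈ -1.5 and parallel. Lower it.

Emit:
{"name": "step_arm", "arguments": {
  "fingers": [1,1,1,1,1,1],
  "travel": [
    [0.008,-0.004,0.1],
    [0,0,0.1],
    [0,0,0.05],
    [0,0,0.05],
    [0,0,0.04],
    [0,0,0.0]
  ],
  "twist": [0,0,0,0,0,0]
}}

```text
time_s: 9.28
position: [0.5176, 0.1357, 0.1038]
tool_rot: [[-0.083, 0.997, -0.0], [0.997, 0.083, -0.0], [0.0, -0.0, -1.0]]
ft_force: [-1.2, 0.2, -3.2]
grip_width: 0.0191
gripper_force: 59.6
```

Emit:
{"name": "step_arm", "arguments": {
  "fingers": [1,1,1,1,1],
  "travel": [
    [0,0,0.04],
    [0,0,0.02],
    [0,0,0],
    [0,0,0],
    [0,0,0]
  ],
  "twist": [0,0,0,0,0]
}}

```text
time_s: 9.9
position: [0.5181, 0.1358, 0.0984]
tool_rot: [[-0.083, 0.997, 0.001], [0.997, 0.083, 0.0], [0.0, 0.001, -1.0]]
ft_force: [1.5, 4.4, 3.5]
grip_width: 0.019
gripper_force: 60.5
```

```bash
python3 look.py 69 80 pics/l2.png
```

```text
9.9 [0.5181 0.1358 0.0984] [1.5 4.4 3.5]
tcp in fixture [-3.1  0.7]
top -140 -119 70 x [-13.   21.4] mid 4.2 z 74.6
top -119 -92 125 x [-24.2  18. ] mid -3.1 z 73.0
top -92 -40 179 x [-13.3  17.4] mid 2.1 z 73.3
top y ext [-141.4  -24.4]
side -92 -40 44 x [-14.   21.9] mid 3.9 z 74.3
side 40 92 188 x [-14.2   9.3] mid -2.5 z 73.4
side 92 119 175 x [-22.8  20.4] mid -1.2 z 73.3
side 119 140 68 x [-14.6   9.5] mid -2.5 z 72.6
side y ext [-70.7 132.9]
```

Emit:
{"name": "step_arm", "arguments": {
  "fingers": [1,1,-1,-1,-1,-1,-1,-1],
  "travel": [
    [0,0,0.005],
    [0,0,0],
    [0,0,0],
    [0,0,0],
    [0,0,0],
    [0,0,0],
    [0,0,0],
    [0,0,-0.2]
  ],
  "twist": [0,0,0,0,0,0,0,0]
}}

```text
time_s: 11.0
position: [0.517, 0.1356, 0.1167]
tool_rot: [[-0.083, 0.997, -0.003], [0.997, 0.083, -0.0], [0.0, -0.003, -1.0]]
ft_force: [-0.8, 0.1, 0.0]
grip_width: 0.0854
gripper_force: 0.0
```

Emit:
{"name": "step_arm", "arguments": {
  "fingers": [-1,-1,-1,-1,-1,-1,-1,-1,-1,-1],
  "travel": [
    [0,0,-0.4],
    [0,0,-0.5],
    [0,0,-0.2],
    [0,0,0],
    [0,0,0],
    [0,0,0],
    [0,0,0],
    [0,0,0],
    [0,0,0],
    [0,0,0]
  ],
  "twist": [0,0,0.0555,0.0555,0.0555,0.0555,0.0555,0.0555,0.0555,0.0555]
}}

```text
time_s: 12.25
position: [0.5176, 0.1357, 0.2275]
tool_rot: [[0.968, 0.25, -0.0], [0.25, -0.968, -0.0], [-0.0, -0.0, -1.0]]
ft_force: [-1.2, -0.4, -0.5]
grip_width: 0.0857
gripper_force: 0.0
```

```bash
python3 look.py 69 80 pics/l3.png; python3 -c "
from h import *
s=monitor.observe();print(s['q'].round(1),s['tool_rot'].round(4))"
```

```text
12.25 [0.5176 0.1357 0.2275] [-1.2 -0.4 -0.5]
tcp in fixture [-3.6  0.7]
top -140 -119 70 x [-12.9  20.1] mid 3.6 z 74.8
top -119 -92 123 x [-24.   16.3] mid -3.8 z 73.6
top -92 -40 185 x [-13.5  16.7] mid 1.6 z 74.0
top 40 92 28 x [-14.6  -6.1] mid -10.3 z 72.6
top 92 119 43 x [-24.9  -5.6] mid -15.2 z 74.6
top 119 140 15 x [-14.9  -3.6] mid -9.3 z 76.0
top y ext [-138.9  125.1]
side -140 -119 49 x [-13.7  15.1] mid 0.7 z 74.0
side -119 -92 83 x [-23.4  17.1] mid -3.2 z 73.8
side -92 -40 141 x [-13.9  19.9] mid 3.0 z 73.8
side 40 92 188 x [-14.1   9.2] mid -2.5 z 73.0
side 92 119 176 x [-24.9  20. ] mid -2.4 z 73.5
side 119 140 73 x [-14.3   8.4] mid -2.9 z 72.6
side y ext [-134.6  133.5]
[ 2.  21.3 79.  -0.  79.7 77.2] [[ 9.670e-01  2.547e-01 -2.000e-04]
 [ 2.547e-01 -9.670e-01 -0.000e+00]
 [-2.000e-04 -0.000e+00 -1.000e+00]]
```

View pics/l3.png

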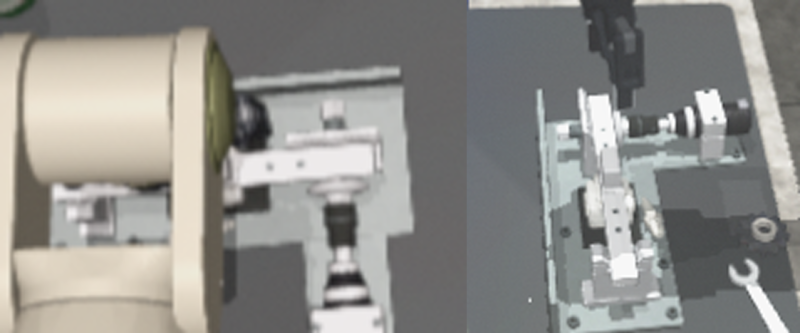

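The side view shows the bar lying on both seats, released; measured top at 73–74 mm on both ends and ends at y −134.6/+133.5. Go over the bolt head.

Emit:
{"name": "step_arm", "arguments": {
  "fingers": [-0.2,-0.2,-0.2,-0.2,-0.2,-0.2,-0.2],
  "travel": [
    [0,0,0],
    [0.16,0.352,0],
    [0.16,0.352,0],
    [0.16,0.352,0],
    [0,0,0.4],
    [0,0,0.3],
    [0,0,0]
  ],
  "twist": [0.0557,0,0,0,0,0,0]
}}

```text
time_s: 13.22
position: [0.5735, 0.0345, 0.1558]
tool_rot: [[0.996, 0.087, -0.004], [0.087, -0.996, 0.001], [-0.004, -0.001, -1.0]]
ft_force: [0.1, -0.6, 0.6]
grip_width: 0.0509
gripper_force: 0.0
```

Emit:
{"name": "step_arm", "arguments": {
  "fingers": [-0.2,-0.2],
  "travel": [
    [0,0,0],
    [0,0,0]
  ],
  "twist": [0,0]
}}

```text
time_s: 13.48
position: [0.5749, 0.0345, 0.159]
tool_rot: [[0.996, 0.085, 0.003], [0.085, -0.996, -0.0], [0.003, 0.001, -1.0]]
ft_force: [-0.4, 0.0, 0.4]
grip_width: 0.0512
gripper_force: 0.0
```

```bash
python3 - <<'E'
from cloud import *
th=np.radians(4.75);R=np.array([[np.cos(th),-np.sin(th)],[np.sin(th),np.cos(th)]]); o=np.array([.52121,.13532])
s=monitor.observe();print(s["position"].round(4),"fixture",((np.array(s["position"][:2])-o)@R*1000).round(1),np.degrees(np.arctan2(*s["tool_rot"][[1,0],1])),s["grip_width"])
im,d=optics.get_image("side");P=cloud("side",d);f=np.c_[(P[:,:2]-o)@R,P[:,2]]*1000
h=f[(f[:,0]>28)&(f[:,0]<60)&(abs(f[:,1]+105)<25)&(f[:,2]>40)&(f[:,2]<64)]
print("head/sleeve",len(h),np.percentile(h,[3,97],axis=0).round(1))
g=f[(f[:,0]>0)&(f[:,0]<90)&(abs(f[:,1]+105)<70)&(f[:,2]>136)&(f[:,2]<165)]
print("tips",len(g),np.percentile(g,[1,50,99],axis=0).round(1) if len(g) else 0)
cv2.imwrite("pics/s4.png",cv2.resize(im[130:290,180:360],None,fx=3.7,fy=3.7,interpolation=cv2.INTER_CUBIC))
E
```

```text
[0.5749 0.0345 0.159 ] fixture [  45.2 -104.9] -85.13851011043995 0.05123485938657201
head/sleeve 55 [[  28.6 -108.2   43.7]
 [  50.2  -95.5   55.6]]
tips 46 [[ 34.6 -75.7 144. ]
 [ 45.  -69.4 156.3]
 [ 55.8 -65.8 164.5]]
```

View pics/s4.png

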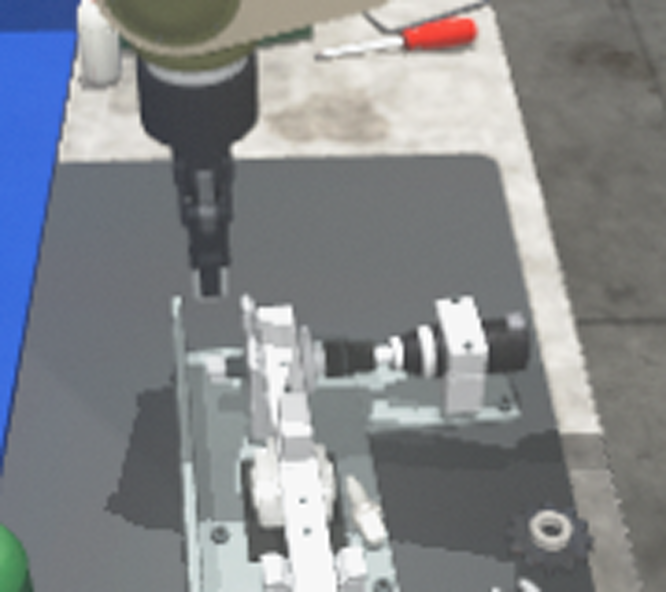

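The fingers at (207,275) stand midway between flange (177,300) and bracket (248,300), above the bolt head at (205,362). Descend and grip.

Emit:
{"name": "step_arm", "arguments": {
  "fingers": [-0.2,-0.2,-0.2,-0.2,-0.2,-0.2,-0.2],
  "travel": [
    [0,0,0.25],
    [0,0,0.25],
    [0,0,0.2],
    [0,0,0.2],
    [0,0,0.15],
    [0,0,0.07],
    [0,0,0]
  ],
  "twist": [0,0,0,0,0,0,0]
}}

```text
time_s: 14.4
position: [0.5745, 0.0345, 0.0456]
tool_rot: [[0.996, 0.084, 0.0], [0.084, -0.996, -0.0], [0.0, 0.0, -1.0]]
ft_force: [-0.2, 0.1, 0.0]
grip_width: 0.0511
gripper_force: 0.0
```

Emit:
{"name": "step_arm", "arguments": {
  "fingers": [1,1,1,1,1,1,1,1],
  "travel": [
    [0,0,0],
    [0,0,0],
    [0,0,0],
    [0,0,0],
    [0,0,0],
    [0,0,0],
    [0,0,0],
    [0,0,0]
  ],
  "twist": [0,0,0,0,0,0,0,0],
  "force": 60
}}

```text
time_s: 15.4
position: [0.5747, 0.0348, 0.0463]
tool_rot: [[0.996, 0.084, 0.001], [0.084, -0.996, 0.0], [0.001, -0.0, -1.0]]
ft_force: [-1.4, 3.0, 7.0]
grip_width: 0.0176
gripper_force: 58.6
```

Emit:
{"name": "step_arm", "arguments": {
  "fingers": [1,1,1,1,1,1,1,1,1,1],
  "travel": [
    [0,0,0],
    [0,0,0],
    [0,0,0],
    [0,0,0],
    [0,0,0],
    [0,0,0],
    [0,0,0],
    [0,0,0],
    [0,0,0],
    [0,0,0]
  ],
  "twist": [0,0,0,0,0,0,0,0,0,0]
}}

```text
time_s: 16.65
position: [0.5746, 0.0348, 0.0463]
tool_rot: [[0.996, 0.084, 0.001], [0.084, -0.996, 0.0], [0.001, -0.0, -1.0]]
ft_force: [-0.8, 2.5, 6.8]
grip_width: 0.0175
gripper_force: 58.6
```

Emit:
{"name": "step_arm", "arguments": {
  "fingers": [1,1,1,1,1,1,1,1,1,1],
  "travel": [
    [0,0,0],
    [0,0,0],
    [0,0,0],
    [0,0,0],
    [0,0,0],
    [0,0,0],
    [0,0,0],
    [0,0,0],
    [0,0,0],
    [0,0,0]
  ],
  "twist": [0,0,0,0,0,0,0,0,0,0]
}}

```text
time_s: 17.9
position: [0.5746, 0.0348, 0.0463]
tool_rot: [[0.996, 0.084, 0.001], [0.084, -0.996, 0.0], [0.001, -0.0, -1.0]]
ft_force: [-0.5, 2.8, 7.6]
grip_width: 0.0178
gripper_force: 58.6
```

Emit:
{"name": "step_arm", "arguments": {
  "fingers": [1,1,1,1,1,1,1,1,1,1],
  "travel": [
    [0,0,0],
    [0,0,0],
    [0,0,0],
    [0,0,0],
    [0,0,0],
    [0,0,0],
    [0,0,0],
    [0,0,0],
    [0,0,0],
    [0,0,0]
  ],
  "twist": [0,0,0,0,0,0,0,0,0,0]
}}

```text
time_s: 19.15
position: [0.5746, 0.0348, 0.0463]
tool_rot: [[0.996, 0.084, 0.001], [0.084, -0.996, 0.0], [0.001, -0.0, -1.0]]
ft_force: [-1.3, 3.9, 6.1]
grip_width: 0.0176
gripper_force: 58.6
```

Emit:
{"name": "step_arm", "arguments": {
  "fingers": [1,1,1,1,1,1,1,1,1,1],
  "travel": [
    [0,0,0],
    [0,0,0],
    [0,0,0],
    [0,0,0],
    [0,0,0],
    [0,0,0],
    [0,0,0],
    [0,0,0],
    [0,0,0],
    [0,0,0]
  ],
  "twist": [0,0,0,0,0,0,0,0,0,0]
}}

```text
time_s: 20.4
position: [0.5746, 0.0348, 0.0464]
tool_rot: [[0.996, 0.084, 0.001], [0.084, -0.996, 0.0], [0.001, -0.0, -1.0]]
ft_force: [-1.6, 2.3, 6.8]
grip_width: 0.0179
gripper_force: 59.8
```

Emit:
{"name": "step_arm", "arguments": {
  "fingers": [1,1,1,1,1,1,1,1,1,1],
  "travel": [
    [0,0,0],
    [0,0,0],
    [0,0,0],
    [0,0,0],
    [0,0,0],
    [0,0,0],
    [0,0,0],
    [0,0,0],
    [0,0,0],
    [0,0,0]
  ],
  "twist": [0,0,0,0,0,0,0,0,0,0]
}}

```text
time_s: 21.65
position: [0.5746, 0.0348, 0.0464]
tool_rot: [[0.996, 0.084, 0.001], [0.084, -0.996, 0.0], [0.001, -0.0, -1.0]]
ft_force: [-1.6, 3.1, 6.6]
grip_width: 0.0178
gripper_force: 59.8
```

Emit:
{"name": "step_arm", "arguments": {
  "fingers": [1,1,1,1,1,1,1,1,1,1],
  "travel": [
    [0,0,0],
    [0,0,0],
    [0,0,0],
    [0,0,0],
    [0,0,0],
    [0,0,0],
    [0,0,0],
    [0,0,0],
    [0,0,0],
    [0,0,0]
  ],
  "twist": [0,0,0,0,0,0,0,0,0,0]
}}

```text
time_s: 22.9
position: [0.5746, 0.0348, 0.0463]
tool_rot: [[0.996, 0.084, 0.001], [0.084, -0.996, 0.0], [0.001, -0.0, -1.0]]
ft_force: [-2.1, 2.8, 6.5]
grip_width: 0.0176
gripper_force: 59.8
```

```bash
python3 look.py 69 80 pics/l5.png; python3 -c "
from h import *
print(monitor.observe()['wrist_torque'])"
```

```text
22.9 [0.5746 0.0348 0.0463] [-2.1  2.8  6.5]
tcp in fixture [  44.9 -104.6]
top 40 92 170 x [-13.2  10. ] mid -1.6 z 73.8
top 92 119 131 x [-24.1  20.2] mid -2.0 z 74.7
top 119 140 45 x [-14.   10.2] mid -1.9 z 73.1
top y ext [-110.6  133.2]
side -140 -119 48 x [-12.4  15.1] mid 1.4 z 74.0
side -119 -92 91 x [-19.5  18.1] mid -0.7 z 74.0
side -92 -40 141 x [-12.7  19.3] mid 3.3 z 73.9
side 40 92 192 x [-13.6  10.3] mid -1.6 z 73.1
side 92 119 181 x [-23.   20.1] mid -1.5 z 73.2
side 119 140 69 x [-14.1   9.4] mid -2.3 z 72.7
side y ext [-135.   133.8]
[0.57761643 0.24865102 0.04359834]
```

View pics/l5.png

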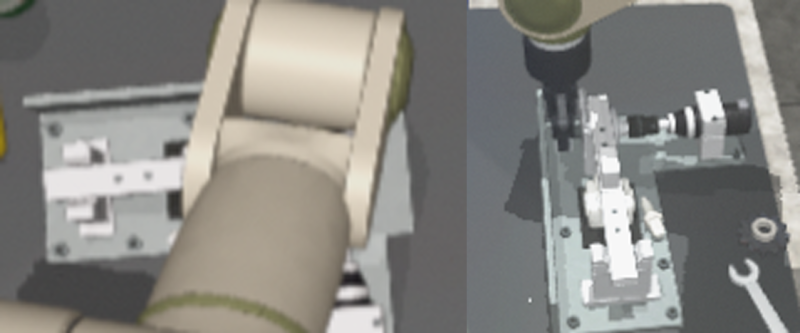

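The washer has advanced about 4 mm (its front edge moved from −23.4 to −19.5) and the bar is still seated flat at z 73–74. The grip is steady at 60 N, so I hand in.

```bash
python3 -c "
from rig import close_job
print(close_job())"
```

```text
the job is handed in; nothing more can be done
None
```

I laid the bar flat and centred on both seats and let go of it. I then held the bolt head for about 7.5 s while the nut ran home; the washer advanced about 4 mm, as far as the camera depth shows. I handed the job in at about 23 s, with the gripper still holding the bolt head at 60 N.

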